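# Turn a tile coaster over and press its cork backing

## Robot

A 6-joint arm with a two-finger parallel gripper is mounted at the origin on the work surface. World frame = base frame: x ahead of the robot, y to its left, z up, the work surface at z = 0. Lengths are in m, angles in rad, forces in N, time in s.
With the tool pointing down it reaches from about 0.375 to 0.925 m from the base axis. Payload 5.7 kg.
Tool frame: the origin (TCP) lies midway between the tips of the shut fingers; the grasp point (between the pads) lies behind it (bot.tcp_to_grasp is the z of the grasp point in the tool frame, in m); z points along the fingers, y is the line along which they close (so a half turn about z gives the same grasp; the last joint's range is limited). The gripper opens to 85 mm and grips with 20 to 120 N. Pads are 22 mm wide; open, the fingers measure 114 mm over their backs; the gripper's body (76 mm by 85 mm) begins 54 mm behind the grasp point. The pads swing forward as they close: fully open they stand 13 mm farther back than shut.
Start: joints at [-1.227, 0.359, 1.51, -0, 1.272, -0.115], TCP at [0.266, -0.538, 0.231] pointing down, gripper open.
Joint ranges: [-2.97, 2.97], [-1.01, 2.36], [0.21, 2.38], [-0.96, 4.11], [0.2, 2.71], [-2.98, 2.98]. Speed limits (rad/s): [2.39, 2.39, 3.14, 3.14, 3.14, 3.14].

## Interface

Orientations are given as a unit quaternion [x, y, z, w].
In Python, from workcell import status, optics, close_job, bot gives the robot as it stands. The module is installed in compiled form; this text tells all that it offers.
- The arm moves only by the tool step_arm, never from a script. Its arguments are lists of equal length, an entry for each row: "slide": the shift along the world's x, y, z scaled (see below), a list of three; "delta_rot": the turn, a rotation vector about the world's x, y, z scaled (see below), a list of three; "fingers": the finger opening in mm, from 0 to 85.4. In form: {"slide": [[tx, ty, tz], ...], "delta_rot": [[rx, ry, rz], ...], "fingers": [fingers, ...]}. A call has 1 to 5 rows; each row shifts and turns the commanded pose from where the row before left it; what a row does not reach is not made up. The controller multiplies each number of a shift by 2.5 cm and each number of a turn by 4 degrees. A row lasts 1/8 s, in which the tool goes at most 62.5 mm and 10.7 degrees, less where a joint would pass 70% of its speed; a pose out of reach is approached as far as the arm can. A call with a number of a shift or a turn outside -1 to 1 is refused whole. A call with a gripper value outside its range is refused whole. The fingers move at their own pace and stop on an object; "force" is the grip in N (left out, the last holds). Time passes only in rows, so rows that do not move let the fingers close. It gives the time, the measured TCP pose, the force, the opening and the grip force at its end, in the units of the state.
- status.get_obs(): the state, without advancing time (a new reading comes with each control period).
- optics.camera(name): name is "scene" or "top"; returns a dict with "pixels" (400x640x3 uint8, red, green, blue), "depth" (400x640 float32, m along the optical axis (not along the pixel's ray), 0 where there is no reading), "fx", "fy", "cx", "cy" (pixels), "R" (3x3) and "t" (3): a world point X has camera coordinates R X + t. Camera axes: x right, y down, z forward; pixel columns grow to the right and rows downward; lengths in m; the calibration is good to about 2 mm. A picture is of the moment at which its call begins.
- close_job(): hands the job in; it is judged then, once.
The state is a dict: "time_s": time; "q": joint angles; "joint_vel": joint speeds; "joint_torque": joint torques, N m; "position": TCP position; "orientation": TCP orientation; "force": force on the tool from outside, world axes, zero at the start; "wrist_torque": the same for the moment, N m; "grip_width": finger opening in m; "gripper_force": force on a finger pad.
Only numpy, scipy, OpenCV 4.12 (cv2) and the standard library are available. Lean on these libraries where they do the work, as an engineer would, in place of code of your own. Each camera call takes 0.05 s, during which the arm holds its last target. There are 200 camera calls.

## Task

The coaster in the rattan-look tray has a freshly glued cork back facing up. Without touching the coaster with the gripper, lift the tray by its bar and tip it over so that the coaster tumbles cork side down onto the press plate, then lay the tray flat again. Take the tamper, press it upright on the middle of the coaster until the plate is fully down and keep it there for about a second, then stand the tamper back on its cork mat, leaving everything else where it is.

Things in the scene. Friction and masses are not known exactly. Their poses are not given: they have to be found in the camera images.
- tray (a joint): Hinge of the D-shaped dark rattan-look tray on the wooden stand, rad: 0 = flat, grows as the bar end is lifted; stop at 2.2, leaning over the press plate. It turns freely and falls by gravity. The coaster slides to the 8 mm lip at the hinge edge, stands on it when the tray is upright and topples onto the plate once the tray is well past upright (sure by 1.9).
- hinge (a point): Fixed point on the hinge axis, middle of the tray's straight edge, at tray floor level, 62 mm above the table. Tray: 176 mm wide inside, 188 mm long, rim 24 mm high. x runs along the hinge, y points (tray flat) over the tray to its bar, z up; -y points over the press plate.
- tray_bar (a point): Centre of the round steel bar handle of the tray: 12 mm thick, parallel to the hinge, 98 mm clear between its two arms, 39 mm clear gap to the tray rim. It lies 242 mm from the hinge (tray y) and 10 mm above the tray floor plane; turns with the tray (same axes as hinge when flat). It may turn between gripping fingers.
- coaster_center (a point): Centre of the loose square coaster: white glazed tile with a cork backing, 100 x 100 x 14 mm, about 190 g, starting in the tray cork side up. z points out of the cork face (up at first, down once turned over); x, y along its edges.
- plate_top (a point): Centre of the top of the sprung dark steel press plate (162 mm along the hinge, 126 mm across), set in the wooden stand beside the hinge; 40 mm above the table when up. Axes as hinge. Wooden kerbs around it rise 6 mm above the raised plate on three sides.
- plate (a joint): Travel of the press plate, m: 0 = up, 0.012 = bottomed out (down); it stays level. Spring, with coaster and tamper resting on it, needs some 9 N more push to bottom out, and springs up again when let go.
- tamper_center (a point): Centre (half-way up) of the tamper: flat steel foot 72 mm across and 22 mm thick, upright round wooden handle 32 mm thick above it up to 85 mm total height; 350 g. The point is 42.5 mm above its underside; z is its upright axis.
- mat_top (a point): Centre of the top of the tamper's round cork mat, fixed, 130 mm across, 6 mm high, top 6 mm above the table. The tamper starts here.
- canister: Bystander: stainless tea canister with clip-on lid, 88 mm across, 106 mm tall; origin at its underside.
- key: Bystander: silver car key with black head, about 97 mm long, 12 mm high; origin at its underside.
- bell: Bystander: white plastic bicycle bell with thumb lever, 54 mm across, 39 mm high; origin at its underside.
- comb: Bystander: small wooden comb, 120 x 30 mm, 7 mm high; origin at its underside.
- mug: Bystander: glazed mug, 80 mm across, 90 mm high; origin at its underside.
- spares: Bystander: stack of four spare white tiles, 100 mm square, 36 mm high, to the left of the stand; origin at its underside.
- coaster: The coaster itself (same axes as coaster_center); origin at the centre of its glazed face.
- tamper: The tamper itself; origin at the centre of its underside.
Things that resemble listed ones, but are neither listed nor needed, are in the scene too. Of the things that look like the coaster, the largest one is meant.

How it is judged:
By the outcome, as a careful person would: the job done as asked, in the order asked, and still so for the second after the job is handed in, with the robot touching nothing.
It also fails if it takes over 72 s, if anything falls off the work surface, if the arm or the gripper's body presses on something with over 40 N, if the wrist force passes 120 N, or if a joint passes its speed limit or range.

## Working session

There is one attempt and no reset: what is moved stays moved. The work goes in short steps, Python scripts to look and compute and a tool call to move; the robot and the scene stay as the last step left them, time stands still between calls to the robot, and variables do not carry over. Pictures are saved under pics/ and viewed, at most 10 in all, crops included, and the job is handed in when it is done.

Besides the shell and the picture viewer there is one more tool, called after "Emit:" as name(argument=value, ...) on one line, values as JSON. step_arm: Moves the arm, as the interface text tells. Shifts and turns lie within -1 to 1; 1 stands for 2.5 cm of shift or 4 degrees of turn. Its arguments: {"type":"object","properties":{"slide":{"type":"array","items":{"type":"array","items":{"type":"number","minimum":-1,"maximum":1}}},"delta_rot":{"type":"array","items":{"type":"array","items":{"type":"number","minimum":-1,"maximum":1}}},"fingers":{"type":"array","items":{"type":"number"}},"force":{"type":"number"}},"required":["slide","delta_rot","fingers"]}

```bash
mkdir -p pics
cat > h.py <<'E'
import numpy as np,cv2
from workcell import status,optics,bot
def grab(n):
    c=optics.camera(n); cv2.imwrite(f'pics/{n}_{status.get_obs()["time_s"]:.2f}.png',c['pixels'][...,::-1]); np.savez(f'{n}.npz',**c); return c
def w(c,u,v,z=None):
    r=np.array([(u-c['cx'])/c['fx'],(v-c['cy'])/c['fy'],1]); R=c['R'];o=-R.T@c['t'];d=R.T@r
    if z is not None: return o+d*(z-o[2])/d[2]
    k=c['depth'][int(v)-1:int(v)+2,int(u)-1:int(u)+2]; return o+d*np.median(k[k>0]) if (k>0).any() else None
def ld(n): return dict(np.load(f'{n}.npz'))
E
python3 - <<'E'
from h import *
print(bot.tcp_to_grasp,[a for a in dir(bot) if a[0]!='_'])
for n in('scene','top'):
    c=grab(n);print(n,c['fx'],c['cx'],c['cy'],-c['R'].T@c['t'],c['R'][2])
s=status.get_obs();print(s['time_s'],s['position'],s['orientation'],s['force'])
E
ls pics
```

```text
-0.0187 ['IKError', 'tcp_to_grasp']
scene 467.61463789803537 314.8836294837334 198.22099178854015 [0.92380049 0.49638201 1.03248753] [-0.30328441 -0.39277666 -0.86818492]
top 414.7929864307627 318.77361240594536 200.22240209591348 [0.36931621 0.03051605 1.12093316] [ 0.2074604   0.0239117  -0.97795113]
0.1 [ 0.26549242 -0.53735238  0.23054413] [ 9.73805189e-01  2.27382366e-01 -9.99535965e-05 -8.38827664e-04] [-0.48012891 -1.58454694 -1.20277062]
scene_0.05.png
top_0.10.png
```

View pics/top_0.10.png

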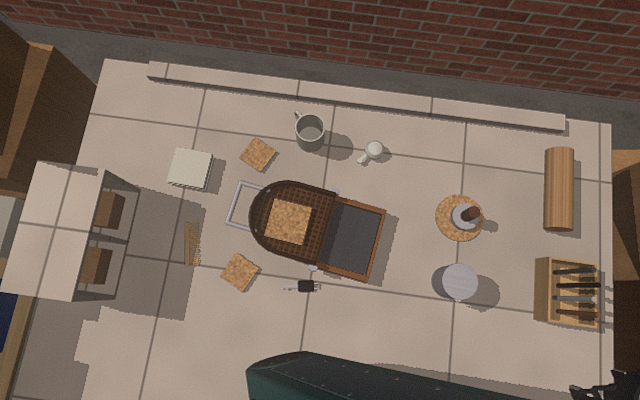

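View pics/scene_0.05.png

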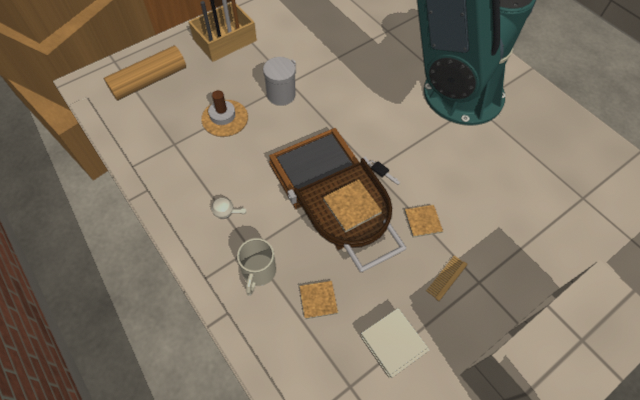

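Top view: tray with cork-up square (290,222), bar around (237,205), plate (350,238), tamper on its mat (462,215). Cork squares: (290,222) in the tray is largest; (258,155) and (240,272) are small loose ones on the table, so the tray one fits. Confirming in an enlarged crop.

Run:
```python
from h import *
c=ld('top');p=c['pixels'][170:290,215:395,::-1];cv2.imwrite('pics/cropt.png',cv2.resize(p,None,fx=4,fy=4,interpolation=cv2.INTER_CUBIC))
s=ld('scene');p=s['pixels'][120:280,260:420,::-1];cv2.imwrite('pics/crops.png',cv2.resize(p,None,fx=3.6,fy=3.6,interpolation=cv2.INTER_CUBIC))
for n,u,v in[('coaster',290,222),('plate',350,238),('platefar',355,215),('mat',445,225),('tamptop',467,213),('foot',458,222),('can',460,281),('mug',310,130),('table',400,270)]: print(n,w(c,u,v).round(4))
for n,u,v in[('coaster',353,204),('plate',315,158),('mat',238,122),('tamptop',219,95),('bar',384,261)]: print('s',n,w(s,u,v).round(4))
```

```text
coaster [0.5247 0.1208 0.0759]
plate [ 0.5098 -0.0378  0.0411]
platefar [ 0.5723 -0.0435  0.0402]
mat [ 0.5852 -0.2914  0.0063]
tamptop [ 0.609  -0.3225  0.083 ]
foot [ 0.594  -0.319   0.0277]
can [ 0.4349 -0.3082  0.107 ]
mug [0.8049 0.1107 0.0065]
table [ 0.4486 -0.1832 -0.0006]
s coaster [0.5268 0.1288 0.0762]
s plate [ 0.506  -0.0484  0.0398]
s mat [ 0.593  -0.2903  0.0059]
s tamptop [ 0.6128 -0.3328  0.0899]
s bar [0.5325 0.2632 0.    ]
```

View pics/cropt.png

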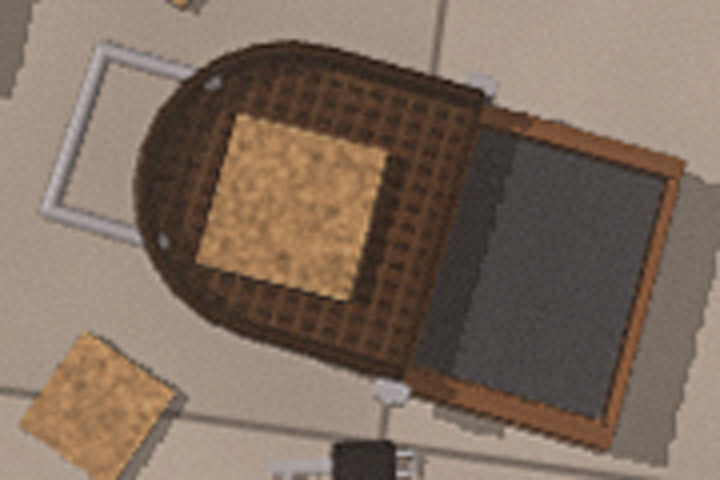

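View pics/crops.png

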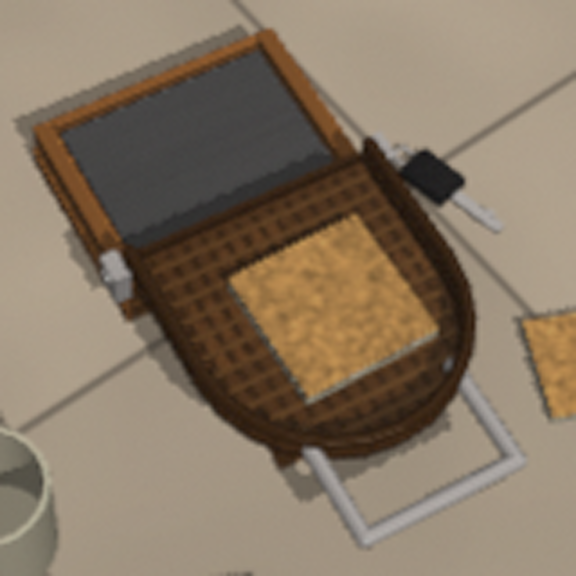

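Crops: largest cork square is in the tray (top crop corners (240,117)-(348,300)), the loose ones are clearly smaller. Bar runs (104,50)–(50,207) in the top crop and (368,537)–(518,460) in the scene crop. I'll triangulate.

Run:
```python
from h import *
c=ld('top');s=ld('scene')
P=lambda c:np.array([[c['fx'],0,c['cx']],[0,c['fy'],c['cy']],[0,0,1]])@np.c_[c['R'],c['t']]
def tri(a,b):
    a=np.array(a)/4+[215,170];b=np.array(b)/3.6+[260,120]
    X=cv2.triangulatePoints(P(c),P(s),a.reshape(2,1),b.reshape(2,1))[:,0];return X[:3]/X[3]
A=tri((104,50),(368,537));B=tri((50,207),(518,460));print('bar',A,B,(A+B)/2,np.linalg.norm(A-B))
cc=[tri(a,b) for a,b in[((240,117),(310,398)),((388,153),(232,280)),((348,300),(357,217)),((197,263),(437,330))]]
print('coaster',np.round(cc,4),np.mean(cc,0))
ax=A-B;ax[2]=0;ax/=np.linalg.norm(ax);ty=np.array([-ax[1],ax[0],0]);print('hx',ax,'ty',ty)
M=(A+B)/2;h=M-242e-3*ty;print('hinge',h, 'yaw',np.degrees(np.arctan2(ty[1],ty[0])))
print('br',tri((482,86),(117,275)),tri((392,392),(385,150)))
pl=[tri(a,b) for a,b in[((668,180),(65,132)),((604,418),(265,52))]];print('plate far corners',pl)
# tamper: depth points
for n,cam,box in(('t',c,(430,500,190,245)),('s',s,(200,250,85,137))):
    pts=np.array([w(cam,u,v) for u in range(box[0],box[1]) for v in range(box[2],box[3]) if cam['depth'][v,u]>0])
    for lo,hi in((.080,.095),(.024,.032),(.004,.009)):
        q=pts[(pts[:,2]>lo)&(pts[:,2]<hi)]; print(n,lo,len(q),q.mean(0),q.min(0),q.max(0)) if len(q) else 0
```

```text
bar [0.61039232 0.26473068 0.06962808] [0.50317957 0.28063836 0.07051396] [0.55678595 0.27268452 0.07007102] 0.10839009080359495
coaster [[0.5794 0.1697 0.0664]
 [0.5684 0.0716 0.068 ]
 [0.471  0.083  0.0694]
 [0.482  0.1809 0.0674]] [0.52521368 0.12632193 0.06778325]
hx [ 0.98917093 -0.14676809  0.        ] ty [0.14676809 0.98917093 0.        ]
hinge [0.52126807 0.03330515 0.07007102] yaw 81.56032118221053
br [0.62375459 0.01730362 0.05513299] [0.41760194 0.04818431 0.06219614]
plate far corners [array([ 0.5806779 , -0.11223663,  0.03593498]), array([ 0.41965531, -0.08726992,  0.03288749])]
t 0.08 134 [ 0.61157233 -0.33523978  0.08960677] [ 0.5972433  -0.35064184  0.08066442] [ 0.62854532 -0.3219395   0.09258988]
t 0.024 357 [ 0.60823228 -0.33049595  0.027945  ] [ 0.57743477 -0.37291848  0.02414262] [ 0.6488454  -0.30185241  0.03192866]
t 0.004 1051 [ 0.60742908 -0.31770269  0.00608257] [ 0.54824334 -0.3914749   0.00402374] [ 0.67531977 -0.26267588  0.00897722]
s 0.08 105 [ 0.61742576 -0.33420921  0.08900477] [ 0.60262977 -0.35423068  0.08058614] [ 0.63173441 -0.32228701  0.09267882]
s 0.024 285 [ 0.61908728 -0.33018918  0.02738871] [ 0.5818376  -0.37514212  0.02429912] [ 0.6513309  -0.30391415  0.031879  ]
s 0.004 749 [ 0.61884214 -0.31244598  0.00584398] [ 0.55218483 -0.39063452  0.00401037] [ 0.67913441 -0.26515414  0.0088903 ]
```

Bar centre (0.557, 0.273, 0.070; expected 0.072 ✓), hinge midpoint from the brackets agrees with bar − 242 mm, tamper about (0.615, −0.338). Moving above the bar with the tool kept vertical and the closing axis along tray y (−34.7° yaw).

Emit:
step_arm(slide=[[0.35,0.98,0],[0.35,0.98,0],[0.35,0.98,0],[0.35,0.98,0],[0.35,0.98,0]], delta_rot=[[0,0,-1],[0,0,-1],[0,0,-1],[0,0,-1],[0,0,-1]], fingers=[40,40,40,40,40])

```text
time_s: 0.72
position: [0.3095, -0.4143, 0.2309]
orientation: [0.999, 0.054, -0.0, -0.0]
force: [1.1, 0.0, 0.1]
grip_width: 0.0401
gripper_force: 0.0
```

Emit:
step_arm(slide=[[0.35,0.98,0],[0.35,0.98,0],[0.35,0.98,0],[0.35,0.98,0],[0.35,0.98,0]], delta_rot=[[0,0,-1],[0,0,-1],[0,0,-1],[0,0,-0.68],[0,0,0]], fingers=[40,40,40,40,40])

```text
time_s: 1.35
position: [0.3532, -0.2919, 0.231]
orientation: [0.997, -0.074, -0.0, -0.0]
force: [0.9, -0.3, -0.3]
grip_width: 0.04
gripper_force: 0.0
```

Emit:
step_arm(slide=[[0.35,0.98,0],[0.35,0.98,0],[0.35,0.98,0],[0.35,0.98,0],[0.35,0.98,0]], delta_rot=[[0,0,0],[0,0,0],[0,0,0],[0,0,0],[0,0,0]], fingers=[40,40,40,40,40])

```text
time_s: 1.98
position: [0.3969, -0.1694, 0.2311]
orientation: [0.997, -0.074, -0.0, -0.0]
force: [-0.2, -0.6, -0.2]
grip_width: 0.0398
gripper_force: 0.0
```

Emit:
step_arm(slide=[[0.35,0.98,0],[0.35,0.98,0],[0.35,0.98,0],[0.35,0.98,0],[0.35,0.98,0]], delta_rot=[[0,0,0],[0,0,0],[0,0,0],[0,0,0],[0,0,0]], fingers=[40,40,40,40,40])

```text
time_s: 2.6
position: [0.4406, -0.047, 0.231]
orientation: [0.997, -0.074, -0.0, -0.0]
force: [-0.3, -0.4, 0.1]
grip_width: 0.0401
gripper_force: 0.0
```

Emit:
step_arm(slide=[[0.35,0.98,0],[0.35,0.98,0],[0.35,0.98,0],[0.35,0.98,0],[0.35,0.98,0]], delta_rot=[[0,0,0],[0,0,0],[0,0,0],[0,0,0],[0,0,0]], fingers=[40,40,40,40,40])

```text
time_s: 3.22
position: [0.4844, 0.0754, 0.231]
orientation: [0.997, -0.073, -0.0, -0.0]
force: [0.2, -1.0, -0.8]
grip_width: 0.0401
gripper_force: 0.0
```

Emit:
step_arm(slide=[[0.35,0.98,0],[0.35,0.98,0],[0.35,0.98,0],[0.35,0.98,0],[0.35,0.98,0]], delta_rot=[[0,0,0],[0,0,0],[0,0,0],[0,0,0],[0,0,0]], fingers=[40,40,40,40,40])

```text
time_s: 3.85
position: [0.5281, 0.1978, 0.2308]
orientation: [0.997, -0.073, -0.0, 0.0]
force: [-0.0, 0.1, 0.2]
grip_width: 0.04
gripper_force: 0.0
```

Emit:
step_arm(slide=[[0.35,0.98,0],[0.35,0.98,0],[0.35,0.98,0],[0,0,0]], delta_rot=[[0,0,0],[0,0,0],[0,0,0],[0,0,0]], fingers=[40,40,40,40])

```text
time_s: 4.35
position: [0.5546, 0.2719, 0.2307]
orientation: [0.997, -0.073, -0.0, -0.0]
force: [-0.6, -0.2, -0.2]
grip_width: 0.0399
gripper_force: 0.0
```

Emit:
step_arm(slide=[[0.1,0.03,-1],[0,0,-1],[0,0,-1],[0,0,-1],[0,0,-1]], delta_rot=[[0,0,0],[0,0,0],[0,0,0],[0,0,0],[0,0,0]], fingers=[40,40,40,40,40])

```text
time_s: 4.97
position: [0.5563, 0.2702, 0.1054]
orientation: [0.997, -0.074, -0.0, 0.0]
force: [0.4, 0.4, 0.6]
grip_width: 0.0397
gripper_force: 0.0
```

Emit:
step_arm(slide=[[0,0,-1],[0,0,-1],[0,0,-0.1],[0,0,0]], delta_rot=[[0,0,0],[0,0,0],[0,0,0],[0,0,0]], fingers=[40,40,40,40])

```text
time_s: 5.48
position: [0.557, 0.2709, 0.0542]
orientation: [0.997, -0.074, 0.0, 0.0]
force: [-0.7, 0.3, 0.1]
grip_width: 0.0401
gripper_force: 0.0
```

Emit:
step_arm(slide=[[0,0,0],[0,0,0],[0,0,0],[0,0,0],[0,0,0]], delta_rot=[[0,0,0],[0,0,0],[0,0,0],[0,0,0],[0,0,0]], fingers=[5,5,5,5,5], force=40)

```text
time_s: 6.1
position: [0.5578, 0.2716, 0.055]
orientation: [0.997, -0.073, 0.001, -0.0]
force: [-0.7, -1.2, 5.9]
grip_width: 0.0105
gripper_force: 39.0
```

Run:
```python
from h import *
s=status.get_obs();print(s['position'],s['force'],s['wrist_torque'],s['grip_width'])
import math
ty=np.array([.1468,.9892]);h=np.array([.5212,.0333])
prev=None
for th in np.arange(0,2.05,.1):
    y=.242*math.cos(th)-.01*math.sin(th);z=.242*math.sin(th)+.01*math.cos(th)
    p=np.r_[h+ty*y,.062+z-.0187]
    if prev is not None: print(round(th,2),p.round(3),((p-prev)/.025).round(2).tolist())
    prev=p
c=grab('scene');cv2.imwrite('pics/grip.png',cv2.resize(c['pixels'][150:330,260:480,::-1],None,fx=3,fy=3))
```

```text
[0.55775956 0.27158254 0.05495632] [-0.69553262 -1.19399333  5.89549103] [-0.05453391  0.14241698 -0.05464931] 0.010546106066632652
0.1 [0.556 0.271 0.077] [-0.01, -0.09, 0.96]
0.2 [0.556 0.266 0.101] [-0.03, -0.18, 0.95]
0.3 [0.555 0.259 0.124] [-0.04, -0.28, 0.93]
0.4 [0.553 0.25  0.147] [-0.05, -0.37, 0.9]
0.5 [0.552 0.239 0.168] [-0.07, -0.45, 0.85]
0.6 [0.55  0.225 0.188] [-0.08, -0.53, 0.8]
0.7 [0.547 0.21  0.207] [-0.09, -0.61, 0.75]
0.8 [0.545 0.193 0.224] [-0.1, -0.68, 0.68]
0.9 [0.542 0.174 0.239] [-0.11, -0.75, 0.61]
1.0 [0.539 0.154 0.252] [-0.12, -0.8, 0.53]
1.1 [0.536 0.133 0.264] [-0.13, -0.85, 0.45]
1.2 [0.533 0.111 0.272] [-0.13, -0.89, 0.36]
1.3 [0.529 0.088 0.279] [-0.14, -0.92, 0.27]
1.4 [0.526 0.064 0.283] [-0.14, -0.94, 0.17]
1.5 [0.522 0.04  0.285] [-0.14, -0.95, 0.08]
1.6 [0.519 0.016 0.285] [-0.14, -0.96, -0.02]
1.7 [ 0.515 -0.007  0.282] [-0.14, -0.95, -0.12]
1.8 [ 0.512 -0.031  0.277] [-0.14, -0.93, -0.21]
1.9 [ 0.508 -0.053  0.269] [-0.13, -0.91, -0.31]
2.0 [ 0.505 -0.075  0.259] [-0.13, -0.87, -0.4]
```

View pics/grip.png

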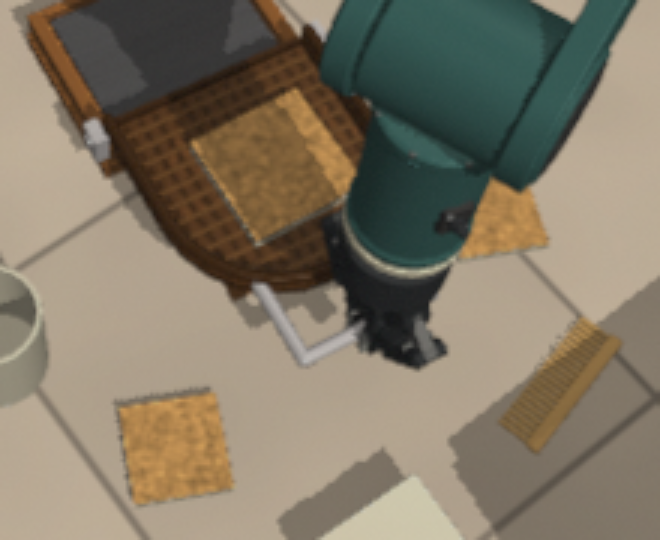

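Picture: fingers straddle the bar at crop (390,335), tray still flat, coaster (275,165) untouched; grip width 10.5 mm at 39 N. Lifting along the arc.

Emit:
step_arm(slide=[[-0.01,-0.09,0.96],[-0.03,-0.18,0.95],[-0.04,-0.28,0.93],[-0.05,-0.37,0.9],[-0.07,-0.45,0.85]], delta_rot=[[0,0,0],[0,0,0],[0,0,0],[0,0,0],[0,0,0]], fingers=[5,5,5,5,5])

```text
time_s: 6.78
position: [0.5529, 0.239, 0.1699]
orientation: [0.997, -0.074, 0.001, -0.002]
force: [1.7, 5.4, -1.8]
grip_width: 0.0104
gripper_force: 38.9
```

Emit:
step_arm(slide=[[0,0,0]], delta_rot=[[0,0,0]], fingers=[5])

```text
time_s: 6.9
position: [0.5529, 0.2386, 0.1706]
orientation: [0.997, -0.074, 0.002, -0.002]
force: [0.4, 7.7, 2.1]
grip_width: 0.0104
gripper_force: 39.5
```

Emit:
step_arm(slide=[[-0.08,-0.53,0.8],[-0.09,-0.61,0.75],[-0.1,-0.68,0.68],[-0.11,-0.75,0.61],[-0.12,-0.8,0.53]], delta_rot=[[0,0,0],[0,0,0],[0,0,0],[0,0,0],[0,0,0]], fingers=[5,5,5,5,5])

```text
time_s: 7.52
position: [0.5409, 0.157, 0.2558]
orientation: [0.997, -0.073, 0.002, -0.004]
force: [-1.3, 11.7, 13.9]
grip_width: 0.0106
gripper_force: 41.1
```

Emit:
step_arm(slide=[[-0.13,-0.85,0.45],[-0.13,-0.89,0.36],[-0.14,-0.92,0.27],[-0.07,-0.47,0.09],[-0.07,-0.47,0.08]], delta_rot=[[0,0,0],[0,0,0],[0,0,0],[0,0,0],[0,0,0]], fingers=[5,5,5,5,5])

```text
time_s: 8.15
position: [0.5272, 0.0638, 0.2866]
orientation: [0.997, -0.074, 0.002, -0.001]
force: [-3.0, 3.8, 17.1]
grip_width: 0.0106
gripper_force: 43.6
```

Emit:
step_arm(slide=[[-0.07,-0.47,0.05],[-0.07,-0.48,0.03],[-0.07,-0.48,0],[-0.07,-0.48,-0.02]], delta_rot=[[0,0,0],[0,0,0],[0,0,0],[0,0,0]], fingers=[5,5,5,5])

```text
time_s: 8.65
position: [0.5199, 0.015, 0.2872]
orientation: [0.997, -0.073, 0.002, -0.0]
force: [-0.4, 1.2, -2.4]
grip_width: 0.01
gripper_force: 42.0
```

Emit:
step_arm(slide=[[-0.07,-0.48,-0.05],[-0.07,-0.47,-0.07],[-0.07,-0.47,-0.1],[-0.07,-0.46,-0.11],[-0.07,-0.46,-0.14]], delta_rot=[[0,0,0],[0,0,0],[0,0,0],[0,0,0],[0,0,0]], fingers=[5,5,5,5,5])

```text
time_s: 9.28
position: [0.5111, -0.044, 0.2739]
orientation: [0.997, -0.074, 0.001, 0.0]
force: [3.2, -0.2, 2.0]
grip_width: 0.0101
gripper_force: 44.5
```

Emit:
step_arm(slide=[[-0.07,-0.45,-0.17],[-0.07,-0.44,-0.19],[-0.07,-0.43,-0.21],[0,0,0],[0,0,0]], delta_rot=[[0,0,0],[0,0,0],[0,0,0],[0,0,0],[0,0,0]], fingers=[5,5,5,5,5])

```text
time_s: 9.9
position: [0.506, -0.0774, 0.2593]
orientation: [0.997, -0.074, 0.001, 0.0]
force: [6.3, -0.7, 0.7]
grip_width: 0.0103
gripper_force: 44.8
```

Run:
```python
from h import *
c=grab('scene');t=grab('top')
a=cv2.resize(c['pixels'][80:280,220:460,::-1],(400,333));b=cv2.resize(t['pixels'][150:320,230:430,::-1],(392,333))
cv2.imwrite('pics/tip.png',np.hstack([a,b]))
print(status.get_obs()['position'],status.get_obs()['force'])
```

```text
[ 0.50602049 -0.0772924   0.25934258] [ 4.78233641 -0.53173745  1.3565485 ]
```

View pics/tip.png

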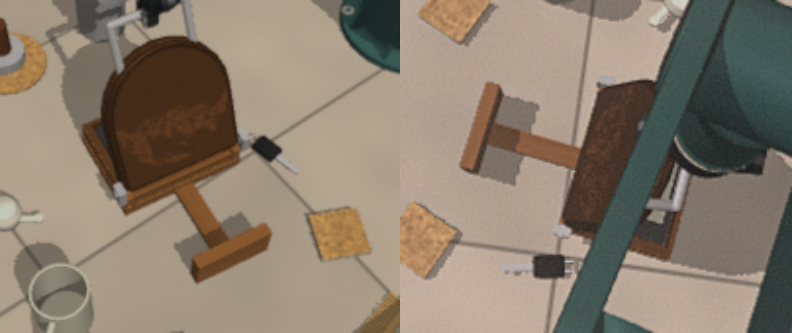

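The tray is tipped to about 2.0 rad (scene-crop tray at (170,120), empty stand arm at (215,230)); no coaster is seen outside. Returning along the same arc.

Emit:
step_arm(slide=[[0.13,0.89,0.4],[0.13,0.91,0.31],[0.14,0.93,0.21],[0.14,0.95,0.12],[0.14,0.96,0.02]], delta_rot=[[0,0,0],[0,0,0],[0,0,0],[0,0,0],[0,0,0]], fingers=[5,5,5,5,5])

```text
time_s: 10.62
position: [0.5228, 0.0389, 0.2863]
orientation: [0.997, -0.074, 0.001, 0.001]
force: [3.3, -1.2, 3.9]
grip_width: 0.0101
gripper_force: 44.3
```

Emit:
step_arm(slide=[[0.14,0.95,-0.08],[0.14,0.94,-0.17],[0.14,0.92,-0.27],[0.13,0.89,-0.36],[0.13,0.85,-0.45]], delta_rot=[[0,0,0],[0,0,0],[0,0,0],[0,0,0],[0,0,0]], fingers=[5,5,5,5,5])

```text
time_s: 11.25
position: [0.5393, 0.1534, 0.2523]
orientation: [0.997, -0.073, 0.0, 0.001]
force: [4.1, -1.2, 0.6]
grip_width: 0.0104
gripper_force: 45.3
```

Emit:
step_arm(slide=[[0.12,0.8,-0.53],[0.11,0.75,-0.61],[0.1,0.68,-0.68],[0.09,0.61,-0.75],[0.08,0.53,-0.8]], delta_rot=[[0,0,0],[0,0,0],[0,0,0],[0,0,0],[0,0,0]], fingers=[5,5,5,5,5])

```text
time_s: 11.88
position: [0.5514, 0.2382, 0.1669]
orientation: [0.997, -0.073, -0.0, 0.0]
force: [5.1, -3.5, -1.8]
grip_width: 0.0103
gripper_force: 45.5
```

Emit:
step_arm(slide=[[0.07,0.45,-0.85],[0.05,0.37,-0.9],[0.04,0.28,-0.93],[0,0,0]], delta_rot=[[0,0,0],[0,0,0],[0,0,0],[0,0,0]], fingers=[5,5,5,5])

```text
time_s: 12.38
position: [0.5554, 0.2657, 0.0989]
orientation: [0.997, -0.073, -0.001, 0.0]
force: [4.3, -0.2, 0.9]
grip_width: 0.0103
gripper_force: 44.6
```

Emit:
step_arm(slide=[[0.03,0.18,-0.9],[0.01,0.06,-0.5],[0,0.03,-0.35],[0,0,0],[0,0,0]], delta_rot=[[0,0,0],[0,0,0],[0,0,0],[0,0,0],[0,0,0]], fingers=[5,5,5,5,5])

```text
time_s: 13.0
position: [0.5563, 0.2716, 0.0577]
orientation: [0.997, -0.074, -0.0, 0.0]
force: [3.3, -2.0, -0.3]
grip_width: 0.0103
gripper_force: 43.6
```

Run:
```python
from h import *
c=grab('scene');cv2.imwrite('pics/flat.png',cv2.resize(c['pixels'][80:290,240:460,::-1],(628,600)))
for u,v in[(300,155),(315,158),(330,165),(335,150),(290,165)]: print(u,v,w(c,u,v).round(4))
print(status.get_obs()['position'],status.get_obs()['force'])
```

```text
300 155 [ 0.5372 -0.0707  0.0535]
315 158 [ 0.5116 -0.0411  0.0531]
330 165 [ 0.4944 -0.0009  0.0547]
335 150 [ 0.449  -0.038   0.0399]
290 165 [ 0.5702 -0.0687  0.0393]
[0.55627563 0.27159465 0.05783826] [ 3.63433636 -2.5919787  -0.47019688]
```

View pics/flat.png

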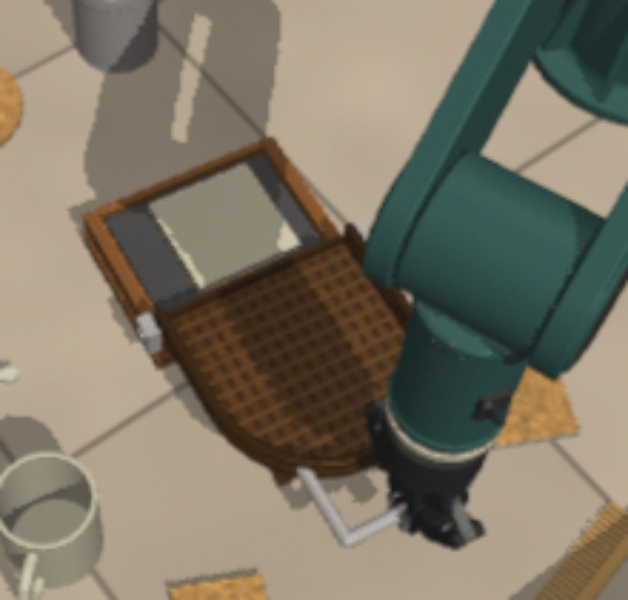

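The coaster lies flat, white side up, on the plate (crop (225,230), z 0.0535); the tray is empty and nearly flat. Settle 3 mm, release and lift.

Emit:
step_arm(slide=[[0,0,-0.12],[0,0,0],[0,0,0]], delta_rot=[[0,0,0],[0,0,0],[0,0,0]], fingers=[5,5,5])

```text
time_s: 13.42
position: [0.5562, 0.2718, 0.0547]
orientation: [0.997, -0.074, -0.0, -0.0]
force: [3.7, -2.6, -1.6]
grip_width: 0.0101
gripper_force: 43.9
```

Emit:
step_arm(slide=[[0,0,0],[0,0,0],[0,0,0],[0,0,0.5],[0,0,1]], delta_rot=[[0,0,0],[0,0,0],[0,0,0],[0,0,0],[0,0,0]], fingers=[40,40,40,40,40])

```text
time_s: 14.05
position: [0.5556, 0.2716, 0.0924]
orientation: [0.997, -0.074, -0.001, 0.0]
force: [0.5, -0.2, 0.8]
grip_width: 0.0401
gripper_force: 0.0
```

Emit:
step_arm(slide=[[0,0,1],[0,0,1],[0,0,1],[0,0,1],[0,0,1]], delta_rot=[[0,0,0],[0,0,0],[0,0,0],[0,0,0],[0,0,0]], fingers=[40,40,40,40,40])

```text
time_s: 14.68
position: [0.5564, 0.2719, 0.2191]
orientation: [0.997, -0.074, 0.0, -0.0]
force: [-0.1, -0.3, -0.8]
grip_width: 0.0401
gripper_force: 0.0
```

Emit:
step_arm(slide=[[0.1,-1,0],[0.1,-1,0],[0.1,-1,0],[0.1,-1,0],[0.1,-1,0]], delta_rot=[[0,0,0],[0,0,0],[0,0,0],[0,0,0],[0,0,0]], fingers=[60,60,60,60,60])

```text
time_s: 15.3
position: [0.569, 0.1461, 0.2183]
orientation: [0.997, -0.073, 0.0, -0.0]
force: [-0.5, -0.9, -0.3]
grip_width: 0.0598
gripper_force: 0.0
```

Emit:
step_arm(slide=[[0.1,-1,0],[0.1,-1,0],[0.1,-1,0],[0.1,-1,0],[0.1,-1,0]], delta_rot=[[0,0,0],[0,0,0],[0,0,0],[0,0,0],[0,0,0]], fingers=[60,60,60,60,60])

```text
time_s: 15.92
position: [0.5815, 0.0211, 0.2183]
orientation: [0.997, -0.074, 0.0, -0.0]
force: [0.1, 0.1, -0.0]
grip_width: 0.0599
gripper_force: 0.0
```

Emit:
step_arm(slide=[[0.1,-1,0],[0.1,-1,0],[0.1,-1,0],[0.1,-1,0],[0.1,-1,0]], delta_rot=[[0,0,0],[0,0,0],[0,0,0],[0,0,0],[0,0,0]], fingers=[60,60,60,60,60])

```text
time_s: 16.55
position: [0.594, -0.1039, 0.2183]
orientation: [0.997, -0.074, 0.0, -0.0]
force: [0.5, 0.5, 0.4]
grip_width: 0.0598
gripper_force: 0.0
```

Emit:
step_arm(slide=[[0.1,-1,0],[0.1,-1,0],[0.1,-1,0],[0.1,-1,0],[0.1,-1,0]], delta_rot=[[0,0,0],[0,0,0],[0,0,0],[0,0,0],[0,0,0]], fingers=[60,60,60,60,60])

```text
time_s: 17.18
position: [0.6066, -0.2298, 0.2173]
orientation: [0.997, -0.074, 0.0, -0.0]
force: [0.6, -0.2, 0.7]
grip_width: 0.0599
gripper_force: 0.0
```

Run:
```python
from h import *
for n in('scene','top'):
    c=grab(n); v,u=np.mgrid[:400,:640]; d=c['depth']
    X=(np.stack([(u-c['cx'])/c['fx']*d,(v-c['cy'])/c['fy']*d,d],-1)-c['t'])@c['R']
    X=X[d>0]
    q=X[(abs(X[:,2]-.054)<.004)&(abs(X[:,0]-.51)<.11)&(X[:,1]>-.115)&(X[:,1]<.03)].astype(np.float32)
    ty=np.array([.1468,.9892]);hx=np.array([.9892,-.1468]);h=np.array([.5212,.0333])
    a=(q[:,:2]-h)@hx;b=(q[:,:2]-h)@ty;m=(abs(a)<.075)&(b<-.005)&(b>-.126)
    r=cv2.minAreaRect(q[m][:,:2]*1000);print(n,m.sum(),r, 'z',np.median(q[m][:,2]))
    T=X[(np.hypot(X[:,0]-.615,X[:,1]+.338)<.045)]
    for lo,hi in((.086,.096),(.024,.032)):
        t=T[(T[:,2]>lo)&(T[:,2]<hi)];print('tamper',lo,len(t),cv2.minEnclosingCircle((t[:,:2]*1000).astype(np.float32)) if len(t) else '')
    b=X[(abs(X[:,2]-.074)<.008)&(abs(X[:,0]-.557)<.03)&(abs(X[:,1]-.272)<.015)];print('bar',len(b),b.mean(0) if len(b) else '')
s=status.get_obs();print(s['time_s'],s['position'],s['force'])
```

```text
scene 1276 ((507.0367126464844, -36.44356155395508), (102.04308319091797, 101.05226135253906), 81.98149108886719) z 0.053716984
tamper 0.086 89 ((616.465087890625, -336.34368896484375), 15.627923965454102)
tamper 0.024 279 ((616.0828857421875, -336.33453369140625), 36.94194030761719)
bar 143 [0.55749893 0.27359581 0.07645102]
top 1426 ((503.0227966308594, -36.113563537597656), (99.81300354003906, 100.360107421875), 81.84520721435547) z 0.054122873
tamper 0.086 100 ((612.653564453125, -336.1703186035156), 15.66331672668457)
tamper 0.024 19 ((629.045166015625, -355.2351379394531), 21.312620162963867)
bar 112 [0.55668518 0.27190904 0.07668371]
17.275 [ 0.60686501 -0.23157688  0.21713359] [-0.24384901  0.01729026  0.09872756]
```

Coaster centre (0.505, −0.036, top 0.054), square with the plate; tamper (0.6145, −0.336). Go and grasp the handle.

Emit:
step_arm(slide=[[0.1,-1,0],[0.1,-1,0],[0.1,-1,0],[0.01,-1,0],[0,-0.19,-0.5]], delta_rot=[[0,0,0],[0,0,0],[0,0,0],[0,0,0],[0,0,0]], fingers=[60,60,60,60,60])

```text
time_s: 17.9
position: [0.6148, -0.3359, 0.2053]
orientation: [0.997, -0.075, 0.001, 0.001]
force: [-0.7, 0.2, 0.0]
grip_width: 0.0602
gripper_force: 0.0
```

Emit:
step_arm(slide=[[0,0,-1],[0,0,-1],[0,0,-1],[0,0,-1],[0,0,-1]], delta_rot=[[0,0,0],[0,0,0],[0,0,0],[0,0,0],[0,0,0]], fingers=[60,60,60,60,60])

```text
time_s: 18.52
position: [0.6136, -0.332, 0.078]
orientation: [0.997, -0.073, -0.001, -0.001]
force: [-0.6, -0.6, 0.6]
grip_width: 0.0602
gripper_force: 0.0
```

Emit:
step_arm(slide=[[0,0,-1],[0,0,-0.33],[0,0,0],[0,0,0]], delta_rot=[[0,0,0],[0,0,0],[0,0,0],[0,0,0]], fingers=[60,60,60,60])

```text
time_s: 19.02
position: [0.6149, -0.3333, 0.0476]
orientation: [0.997, -0.073, 0.001, 0.0]
force: [0.3, 0.3, 0.8]
grip_width: 0.0604
gripper_force: 0.0
```

Emit:
step_arm(slide=[[0,0,0],[0,0,0],[0,0,0],[0,0,0],[0,0,0]], delta_rot=[[0,0,0],[0,0,0],[0,0,0],[0,0,0],[0,0,0]], fingers=[25,25,25,25,25], force=60)

```text
time_s: 19.65
position: [0.6151, -0.3343, 0.0481]
orientation: [0.997, -0.074, 0.001, 0.001]
force: [-1.7, -2.6, 5.4]
grip_width: 0.0309
gripper_force: 59.1
```

Emit:
step_arm(slide=[[0,0,0.5],[0,0,1],[0,0,1],[0,0,1],[0,0,1]], delta_rot=[[0,0,0],[0,0,0],[0,0,0],[0,0,0],[0,0,0]], fingers=[25,25,25,25,25])

```text
time_s: 20.27
position: [0.6135, -0.332, 0.1595]
orientation: [0.997, -0.074, -0.001, -0.001]
force: [0.4, 0.6, -3.4]
grip_width: 0.0307
gripper_force: 59.7
```

Emit:
step_arm(slide=[[-0.2,0.5,0],[-0.37,1,0],[-0.37,1,0],[-0.37,1,0],[-0.37,1,0]], delta_rot=[[0,0,0],[0,0,0],[0,0,0],[0,0,0],[0,0,0]], fingers=[25,25,25,25,25])

```text
time_s: 20.9
position: [0.57, -0.2178, 0.1573]
orientation: [0.997, -0.073, -0.002, -0.001]
force: [-0.7, -0.1, -4.6]
grip_width: 0.0312
gripper_force: 59.9
```

Emit:
step_arm(slide=[[-0.37,1,0],[-0.37,1,0],[-0.37,1,0],[-0.37,1,0],[-0.37,1,0]], delta_rot=[[0,0,0],[0,0,0],[0,0,0],[0,0,0],[0,0,0]], fingers=[25,25,25,25,25])

```text
time_s: 21.52
position: [0.5252, -0.0938, 0.159]
orientation: [0.997, -0.074, 0.0, -0.0]
force: [0.0, -0.8, -3.7]
grip_width: 0.0309
gripper_force: 59.9
```

Emit:
step_arm(slide=[[-0.37,1,0],[-0.37,1,0],[-0.14,0.4,0],[0,0,0],[0,0,0]], delta_rot=[[0,0,0],[0,0,0],[0,0,0],[0,0,0],[0,0,0]], fingers=[25,25,25,25,25])

```text
time_s: 22.15
position: [0.5047, -0.0361, 0.1592]
orientation: [0.997, -0.074, 0.001, 0.0]
force: [-0.7, -0.1, -3.6]
grip_width: 0.0307
gripper_force: 60.1
```

Run:
```python
from h import *
s=status.get_obs();print(s['time_s'],s['position'],s['orientation'],s['force'])
c=grab('scene');cv2.imwrite('pics/above.png',cv2.resize(c['pixels'][40:240,210:430,::-1],(660,600)))
```

```text
22.15 [ 0.5047239  -0.03609574  0.15919405] [ 9.97288194e-01 -7.35925740e-02  5.77211454e-04  2.42257444e-04] [-0.66990471 -0.13039318 -3.63537021]
```

View pics/above.png

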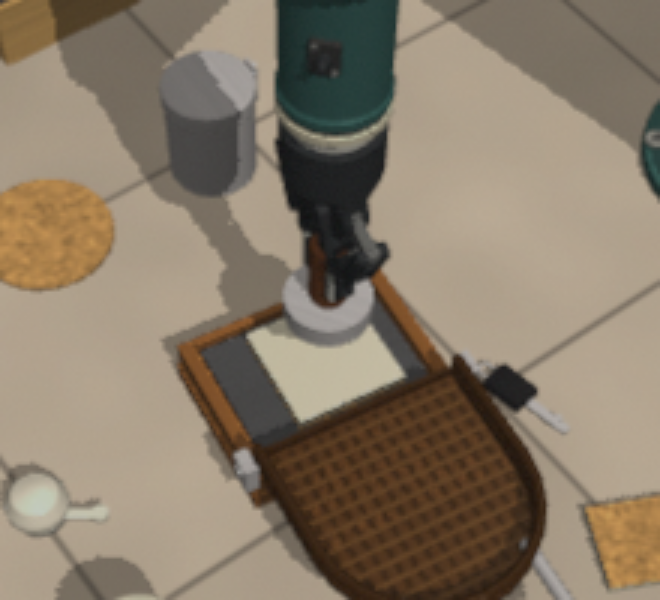

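The tamper hangs upright over the coaster (foot at crop (328,308)), about 63 mm above. Descending.

Emit:
step_arm(slide=[[0,0,-1],[0,0,-0.8],[0,0,-0.5],[0,0,-0.2],[0,0,0]], delta_rot=[[0,0,0],[0,0,0],[0,0,0],[0,0,0],[0,0,0]], fingers=[25,25,25,25,25])

```text
time_s: 22.82
position: [0.5042, -0.0357, 0.0966]
orientation: [0.997, -0.074, 0.0, 0.0]
force: [0.6, 0.3, -4.9]
grip_width: 0.031
gripper_force: 60.4
```

Emit:
step_arm(slide=[[0,0,-0.16],[0,0,-0.16],[0,0,0]], delta_rot=[[0,0,0],[0,0,0],[0,0,0]], fingers=[25,25,25])

```text
time_s: 23.2
position: [0.5047, -0.0356, 0.089]
orientation: [0.997, -0.073, 0.001, 0.0]
force: [-1.3, -1.0, 4.8]
grip_width: 0.0307
gripper_force: 60.8
```

Emit:
step_arm(slide=[[0,0,-0.12],[0,0,0]], delta_rot=[[0,0,0],[0,0,0]], fingers=[25,25])

```text
time_s: 23.45
position: [0.5047, -0.0356, 0.0861]
orientation: [0.997, -0.073, 0.001, 0.0]
force: [-1.2, -1.2, 6.7]
grip_width: 0.0312
gripper_force: 60.9
```

Emit:
step_arm(slide=[[0,0,-0.12],[0,0,0]], delta_rot=[[0,0,0],[0,0,0]], fingers=[25,25])

```text
time_s: 23.7
position: [0.5047, -0.0357, 0.084]
orientation: [0.997, -0.073, 0.001, 0.0]
force: [-4.0, -1.2, 14.3]
grip_width: 0.031
gripper_force: 62.2
```

Force jumped at TCP 0.084, as expected for bottoming out. Push 1 mm more and hold about 1.2 s.

Emit:
step_arm(slide=[[0,0,-0.04],[0,0,0],[0,0,0],[0,0,0],[0,0,0]], delta_rot=[[0,0,0],[0,0,0],[0,0,0],[0,0,0],[0,0,0]], fingers=[25,25,25,25,25])

```text
time_s: 24.32
position: [0.5048, -0.0357, 0.0839]
orientation: [0.997, -0.073, 0.001, 0.0]
force: [-7.4, 0.1, 25.2]
grip_width: 0.0304
gripper_force: 63.3
```

Emit:
step_arm(slide=[[0,0,0],[0,0,0],[0,0,0],[0,0,0],[0,0,0]], delta_rot=[[0,0,0],[0,0,0],[0,0,0],[0,0,0],[0,0,0]], fingers=[25,25,25,25,25])

```text
time_s: 24.95
position: [0.5048, -0.0357, 0.0839]
orientation: [0.997, -0.073, 0.001, 0.0]
force: [-6.9, -0.4, 25.9]
grip_width: 0.0301
gripper_force: 63.3
```

Bottomed (no more travel, 25 N) and held over 1.2 s. Lift gently and return.

Emit:
step_arm(slide=[[0,0,0.2],[0,0,0.2],[0,0,0.3],[0,0,0.5],[0,0,1]], delta_rot=[[0,0,0],[0,0,0],[0,0,0],[0,0,0],[0,0,0]], fingers=[25,25,25,25,25])

```text
time_s: 25.58
position: [0.5024, -0.0349, 0.1361]
orientation: [0.997, -0.074, -0.002, -0.0]
force: [0.2, 0.3, -4.5]
grip_width: 0.0307
gripper_force: 60.2
```

Emit:
step_arm(slide=[[0,0,1],[0.2,-0.5,0],[0.37,-1,0],[0.37,-1,0],[0.37,-1,0]], delta_rot=[[0,0,0],[0,0,0],[0,0,0],[0,0,0],[0,0,0]], fingers=[25,25,25,25,25])

```text
time_s: 26.2
position: [0.5363, -0.1242, 0.1601]
orientation: [0.997, -0.074, -0.001, -0.0]
force: [0.5, 0.4, -4.7]
grip_width: 0.0305
gripper_force: 60.1
```

Emit:
step_arm(slide=[[0.37,-1,0],[0.37,-1,0],[0.37,-1,0],[0.37,-1,0],[0.37,-1,0]], delta_rot=[[0,0,0],[0,0,0],[0,0,0],[0,0,0],[0,0,0]], fingers=[25,25,25,25,25])

```text
time_s: 26.82
position: [0.5834, -0.2496, 0.1613]
orientation: [0.997, -0.074, -0.0, -0.0]
force: [0.6, 0.2, -4.4]
grip_width: 0.0308
gripper_force: 60.1
```

Emit:
step_arm(slide=[[0.37,-1,0],[0.37,-1,0],[0.37,-1,0],[0.12,-0.35,0],[0,0,0]], delta_rot=[[0,0,0],[0,0,0],[0,0,0],[0,0,0],[0,0,0]], fingers=[25,25,25,25,25])

```text
time_s: 27.45
position: [0.6135, -0.3321, 0.1611]
orientation: [0.997, -0.074, -0.0, -0.0]
force: [0.9, -0.4, -3.8]
grip_width: 0.0306
gripper_force: 60.1
```

Emit:
step_arm(slide=[[0,0,-1],[0,0,-1],[0,0,0]], delta_rot=[[0,0,0],[0,0,0],[0,0,0]], fingers=[25,25,25])

```text
time_s: 27.82
position: [0.6115, -0.3292, 0.1092]
orientation: [0.997, -0.073, -0.003, -0.002]
force: [0.1, 1.2, -3.6]
grip_width: 0.0309
gripper_force: 60.3
```

Remaining 61 mm to the contact height 0.048.

Emit:
step_arm(slide=[[0,0,-1],[0,0,-0.8],[0,0,-0.4],[0,0,-0.14],[0,0,0]], delta_rot=[[0,0,0],[0,0,0],[0,0,0],[0,0,0],[0,0,0]], fingers=[25,25,25,25,25])

```text
time_s: 28.45
position: [0.6139, -0.3318, 0.0533]
orientation: [0.997, -0.074, 0.0, 0.0]
force: [-0.5, -0.5, -4.8]
grip_width: 0.0309
gripper_force: 60.3
```

Emit:
step_arm(slide=[[0,0,0],[0,0,0]], delta_rot=[[0,0,0],[0,0,0]], fingers=[25,25])

```text
time_s: 28.7
position: [0.6141, -0.332, 0.0537]
orientation: [0.997, -0.074, 0.0, 0.0]
force: [-0.1, -0.7, -3.8]
grip_width: 0.0309
gripper_force: 60.3
```

Emit:
step_arm(slide=[[0,0,-0.12],[0,0,-0.09],[0,0,0]], delta_rot=[[0,0,0],[0,0,0],[0,0,0]], fingers=[25,25,25])

```text
time_s: 29.08
position: [0.6137, -0.3317, 0.0482]
orientation: [0.997, -0.074, 0.0, -0.0]
force: [-0.8, 1.2, 0.8]
grip_width: 0.0307
gripper_force: 60.8
```

Emit:
step_arm(slide=[[0,0,-0.03],[0,0,0]], delta_rot=[[0,0,0],[0,0,0]], fingers=[25,25])

```text
time_s: 29.32
position: [0.6136, -0.3317, 0.0481]
orientation: [0.997, -0.074, 0.0, 0.0]
force: [-2.8, 2.3, 6.6]
grip_width: 0.0308
gripper_force: 61.1
```

Seated on the mat. Open, rise clear, and check.

Emit:
step_arm(slide=[[0,0,0],[0,0,0],[0,0,0],[0,0,0.5],[0,0,1]], delta_rot=[[0,0,0],[0,0,0],[0,0,0],[0,0,0],[0,0,0]], fingers=[60,60,60,60,60])

```text
time_s: 29.95
position: [0.613, -0.3312, 0.0844]
orientation: [0.997, -0.074, -0.001, -0.001]
force: [-0.5, 0.1, 0.7]
grip_width: 0.06
gripper_force: 0.0
```

Emit:
step_arm(slide=[[0,0,1],[0,0,1],[0,0,1],[0,0,1],[0,0,1]], delta_rot=[[0,0,0],[0,0,0],[0,0,0],[0,0,0],[0,0,0]], fingers=[60,60,60,60,60])

```text
time_s: 30.58
position: [0.6138, -0.3317, 0.2114]
orientation: [0.997, -0.074, 0.0, 0.0]
force: [0.3, -0.2, 0.0]
grip_width: 0.0599
gripper_force: 0.0
```

Run:
```python
from h import *
s=status.get_obs();print(s['time_s'],s['position'],s['force'])
c=grab('scene');cv2.imwrite('pics/end.png',c['pixels'][...,::-1])
for u,v in[(315,158),(353,204),(219,95)]: print(u,v,w(c,u,v))
```

```text
30.575 [ 0.61380975 -0.33171079  0.21139859] [ 0.32984398 -0.17270064  0.00433697]
315 158 [ 0.51268997 -0.03964436  0.05569111]
353 204 [0.52095261 0.1233755  0.06203708]
219 95 [ 0.61330091 -0.33133718  0.09149738]
```

View pics/end.png

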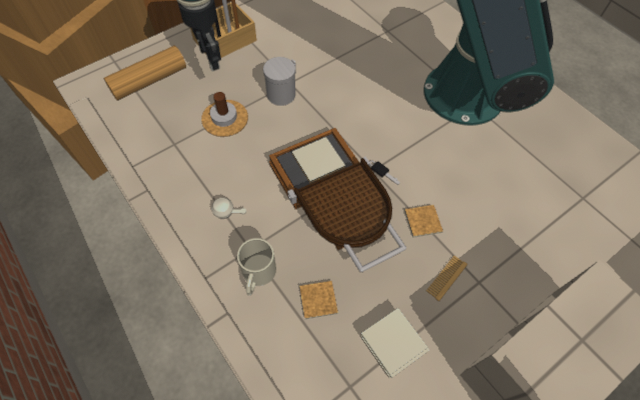

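The picture shows the tamper standing on its mat (220,105), the coaster white side up on the plate (320,157), the tray flat (350,205), and the other objects where they started.

```bash
python3 -c "
from workcell import close_job
print(close_job())"
```

```text
the job is handed in; nothing more can be done
None
```

The job is handed in at about 31 s: the coaster was tipped cork side down onto the plate, the tray is flat again, the plate was pressed fully down for over a second, and the tamper is back on its mat with nothing else visibly moved.

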